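Light the red-banded meter for inspection

ROBOT

A 6-joint arm with a two-finger parallel gripper is mounted at the origin on the work surface. World frame = base frame: x ahead of the robot, y to its left, z up, the work surface at z = 0. Lengths are in m, angles in rad, forces in N, time in s.
With the tool pointing down it reaches from about 0.3 to 0.775 m from the base axis. Payload 14.6 kg.
Tool frame: the origin (TCP) lies on the centre line of the jaws, within the pads' length; the fingertips stand 25 mm ahead of it and the grasp point (between the pads) lies 6 mm ahead of it (ctrl.tip_reach is the distance from the TCP to the fingertips, in m); z points along the fingers, y is the line along which they close (so a half turn about z gives the same grasp; the last joint's range is limited). The gripper opens to 94 mm and grips with 3 to 60 N. Pads are 16 mm wide; open, the fingers measure 119 mm over their backs; the gripper's body (75 mm by 177 mm) begins 78 mm behind the grasp point.
Start: joints at [1.232, 0.3, 1.521, -0, 1.321, -0.067], TCP at [0.148, 0.53, 0.23] pointing down, gripper open.
Joint ranges: [-3.03, 3.03], [-0.79, 2.21], [0.23, 2.52], [-1.04, 4.18], [0, 3.07], [-2.55, 2.55]. Speed limits (rad/s): [2.22, 2.22, 2.57, 3.14, 3.14, 3.14].

INTERFACE

Orientations are given as [roll, pitch, yaw] about the fixed x, y, z axes, in that order (R = Rz(yaw) Ry(pitch) Rx(roll)).
In Python, from station import ctrl gives the robot as it stands. The module is installed in compiled form; this text tells all that it offers.
- The arm moves only by the tool apply_moves, never from a script. Its argument "deltas" is a list of rows, each a list of 7 numbers: the closure in counts, from 0 (fully open) to 255 (shut), then the shift along the world's x, y, z in cm, then the turn, a rotation vector about the world's x, y, z in rad. In form: [[jaw, tx, ty, tz, ax, ay, az], ...]. A call has 1 to 10 rows; each row shifts and turns the commanded pose from where the row before left it; what a row does not reach is not made up. A row lasts 1/10 s, in which the tool goes at most 50 mm and 8.59 degrees, less where a joint would pass 70% of its speed; a pose out of reach is approached as far as the arm can. A call with a gripper value outside its range is refused whole. The fingers move at their own pace and stop on an object; "grip_force" is the grip in N (left out, the last holds). Time passes only in rows, so rows that do not move let the fingers close. It gives the time, the measured TCP pose, the force, the opening and the grip force at its end, in the units of the state.
- ctrl.get_obs(): the state, without advancing time (a new reading comes with each control period).
- ctrl.camera(name): name is "side" or "top" or "wrist"; returns a dict with "img" (384x512x3 uint8, red, green, blue), "K" (3x3 intrinsics, pixels), "pose" (4x4, takes a point from camera to world coordinates); the wrist camera has in their place "hand_eye" (4x4, takes a point from camera to tool coordinates, whose origin is the TCP and whose axes are the flange's). Camera axes: x right, y up, looking along -z (the intrinsics and any distortion apply to the point x, -y, -z); pixel columns grow to the right and rows downward; lengths in m; the calibration is good to about 2 mm. The wrist camera is an equidistant fisheye: a pixel r from the principal point sees the ray r / f radians off the axis. A picture is of the moment at which its call begins: read the wrist's pose just before it. There is no depth.
- ctrl.hand_in(): hands the job in; it is judged then, once.
The state is a dict: "time_s": time; "qpos": joint angles; "joint_vel": joint speeds; "tau": joint torques, N m; "ee_pos": TCP position; "eef_rot": TCP orientation; "force": force on the tool from outside, world axes, zero at the start; "moment": the same for the moment, N m; "grip_width": finger opening in m; "grip_force": force on a finger pad.
Only numpy, scipy, OpenCV 4.12 (cv2) and the standard library are available. Lean on these libraries where they do the work, as an engineer would, in place of code of your own. Each camera call takes 0.05 s, during which the arm holds its last target. There are 200 camera calls.

TASK

First turn and tilt the inspection lamp so that the centre of its beam falls on the middle of the dial of the red-banded water meter; then roll the dimmer wheel in the lamp's base, its top moving away from you, up to full brightness, where it stops. The lamp must stay aimed when you let go, and do not shift the meters or the white collar on the bench.

Things in the scene. Friction and masses are not known exactly. Their poses are not given: they have to be found in the camera images.
- lamp_base: Fixed black base plate of the lamp, 130 x 300 x 14 mm, with a 34 mm thick column. Origin on the bench, on the column's axis (plate from y = -235 to +65 mm). Its x points away from the robot (within 0.25 rad of world x), z up. A grey console, 114 x 90 mm, top 52 mm above the bench, stands round the dimmer wheel at y = -170 mm
- lamp_beam (a point): Middle of the lamp head, where swivel and tilt axes cross, 240 mm above lamp_base's origin; fixed in place. Axes turn with the head: x is the beam, out through the yellow lens; y the tilt axis, left as seen along the beam; z the head's top. White head 85 long, 96 wide, 60 mm high; dark lens barrel 72 mm across ends 70 mm ahead. Blue yoke at its sides, 144 mm wide over the black bosses
- lamp_tab (a point): Grip point on the orange flat tab on the head's top rear edge, leaning back 35 degrees from the head's z towards its -x. Tab 66 long, 50 wide (along the head's y), 10 mm thick; its flat faces look along +-(0.82, 0, 0.57) of the head. This point is at (-56, 0, 67) mm in lamp_beam's frame, in mid thickness, 18 mm short of the free end. Axes are the head's. The tab is rigid with the head
- lamp_swivel (a joint): Swivel of the yoke on the column, rad, about the vertical: 0 = beam straight along lamp_base x, grows to the left (anticlockwise from above). Stops at -1.3 and 1.3. Stiff, about 0.25 N m, stays where it is left
- lamp_head (a joint): Tilt of the head in the yoke, rad: 0 = beam level, grows as the beam dips down. Stops at -0.5 and 0.9. Stiff, about 0.35 N m, stays where it is left
- wheel_center (a point): Centre of the orange ribbed dimmer thumbwheel, 60 mm diameter and 18 mm wide, axle along lamp_base y, 36 mm above the bench at (0, -170) mm in the lamp_base frame. Sunk in the console: only its top 14 mm stands out, crest 66 mm above the bench. Axes are those of lamp_base
- dimmer (a joint): Turn of the dimmer wheel, rad: 0 = lowest, 1.2 = full brightness, at a hard stop. Grows as the rim's top is rolled away from the robot (lamp_base +x, towards the yellow mark on the console). Light, about 0.025 N m, stays where it is left
- meter_red: The meter to be lit: loose brass water meter with a red band, 92 mm across, 105 mm high, pipe stubs 160 mm tip to tip along its x; 0.9 kg. Origin at the centre of its underside, z up
- meter_red_dial (a point): Middle of the red-banded meter's dial, on its flat top, 105 mm above the bench: the point to light
- meter_blue: Same meter with a blue band; to be left alone
- meter_black: Same meter with a black band; to be left alone
- collar: Loose white plastic collar, 90 mm across, 40 mm high; to be left alone. Origin at the centre of its underside
- red_bin: Fixed open red bin, 170 x 150 x 90 mm, origin at the centre of its underside

How it is judged:
On the way, in this order (a step that is already met when the one before it is completed fails the run):
1. the beam's centre line meets the dial of the red-banded meter (x of meter_red_dial in the frame of lamp_beam above 0.1 m and y of meter_red_dial in the frame of lamp_beam between -0.02 and 0.02 m and z of meter_red_dial in the frame of lamp_beam between -0.02 and 0.02 m), for 0.3 s.
2. the dimmer wheel is at full (value of joint dimmer above 1.1 rad), for 0.2 s.
At the end, for the whole second after the job is handed in: The lamp is at rest with the beam's centre line passing the middle of the red-banded meter's dial within 20 mm sideways and 20 mm up or down (measured square to the beam), the lens towards the meter; the dimmer wheel is past 1.1 rad of its 1.2 rad (all of step 1 and value of joint dimmer above 1.1 rad and velocity of joint lamp_swivel between -0.02 and 0.02 rad/s and velocity of joint lamp_head between -0.02 and 0.02 rad/s); the robot touches nothing.
It fails at once if a meter is shifted more than 20 mm (distance of any of meter_red, meter_blue, meter_black from where it was at the start of the episode above 0.02 m).
It fails at once if the collar is shifted more than 20 mm (distance of collar from where it was at the start of the episode above 0.02 m).
It also fails if it takes over 61 s, if anything falls off the work surface, if the arm or the gripper's body presses on something with over 40 N, if the wrist force passes 120 N, or if a joint passes its speed limit or range.

## Working session

There is one attempt and no reset: what is moved stays moved. The work goes in short steps, Python scripts to look and compute and a tool call to move; the robot and the scene stay as the last step left them, time stands still between calls to the robot, and variables do not carry over. Pictures are saved under pics/ and viewed, at most 10 in all, crops included, and the job is handed in when it is done.

Besides the shell and the picture viewer there is one more tool, called after ">>>" as name([rows], argument=value, ...), one row to a line, values as JSON. apply_moves: Moves the arm, as the interface text tells. Its arguments: {"type":"object","properties":{"deltas":{"type":"array"},"grip_force":{"type":"number"}},"required":["deltas"]}

```bash
mkdir -p pics
python3 - <<'E'
from station import ctrl
import cv2,numpy as np
np.set_printoptions(precision=4,suppress=True)
print(ctrl.get_obs())
for n in ["side","top"]:
    c=ctrl.camera(n); cv2.imwrite(f"pics/{n}0.png",c["img"][:,:,::-1]); print(n,c["K"],c["pose"],[k for k in c])
E
```

```text
{'time_s': 0.0, 'qpos': array([ 1.2324,  0.3004,  1.5216, -0.    ,  1.3207, -0.0666]), 'joint_vel': array([-0.0005,  0.0015,  0.0014, -0.0006,  0.0015, -0.0006]), 'tau': array([  0.0007, -53.1794, -35.274 ,   0.0708,   0.0243,  -0.0001]), 'ee_pos': array([0.1476, 0.5296, 0.2299]), 'eef_rot': array([-3.1405, -0.0001,  2.8698]), 'force': array([ 0.1244,  0.0777, -1.0637]), 'moment': array([-0.0127, -0.0254,  0.0354]), 'grip_force': 0.0, 'grip_width': 0.09367949768928505}
side [[356.9353   0.     252.5778]
 [  0.     356.9353 191.7808]
 [  0.       0.       1.    ]] [[ 0.9955  0.043  -0.0839  0.5451]
 [-0.0937  0.5508 -0.8294 -0.8919]
 [ 0.0106  0.8336  0.5523  0.7575]
 [ 0.      0.      0.      1.    ]] ['img', 'K', 'pose']
top [[385.1682   0.     250.2167]
 [  0.     385.1682 191.8982]
 [  0.       0.       1.    ]] [[ 0.0093  0.9849 -0.1729  0.4218]
 [-0.9999  0.0101  0.0042 -0.0407]
 [ 0.0059  0.1728  0.9849  1.3427]
 [ 0.      0.      0.      1.    ]] ['img', 'K', 'pose']
```

View pics/side0.png

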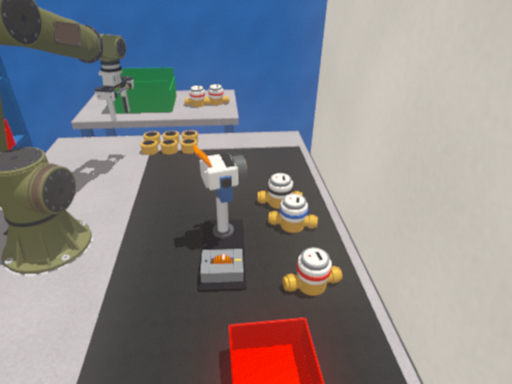

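View pics/top0.png

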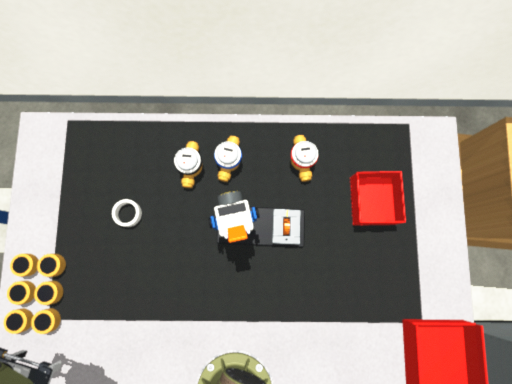

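The side view shows the lamp at about (220,175) and the red meter's dial at about (316,256). In the top view the red dial is at about (305,152), the wheel at (287,226) and the orange tab at (237,234). I'll take enlarged crops to get better positions.

Run:
```python
import cv2,numpy as np
t=cv2.imread("pics/top0.png")[130:260,200:330]; s=cv2.imread("pics/side0.png")[140:300,190:350]
t=cv2.resize(t,(400*1,400),interpolation=cv2.INTER_CUBIC); s=cv2.resize(s,(400,400),interpolation=cv2.INTER_CUBIC)
cv2.imwrite("pics/crop0.png",np.hstack([t,s]))
for n in ["top","side"]:
    im=cv2.imread(f"pics/{n}0.png"); h=cv2.cvtColor(im,cv2.COLOR_BGR2HSV)
    for nm,lo,hi in [("white",(0,0,170),(180,60,255)),("grey",(0,0,90),(180,50,190)),("orange",(5,150,120),(18,255,255)),("red",(0,150,90),(4,255,255)),("blue",(105,120,60),(125,255,255))]:
        m=cv2.inRange(h,lo,hi)
        k,l,st,c=cv2.connectedComponentsWithStats(m)
        print(n,nm,[(np.round(c[i],1).tolist(),st[i].tolist()) for i in range(1,k) if 12<st[i,4]<2500 and 110<c[i][1]<300 and 180<c[i][0]<350])
```

```text
top white [([227.4, 153.8], [214, 141, 27, 26, 529]), ([304.7, 153.1], [292, 141, 26, 25, 506]), ([186.9, 159.9], [174, 147, 27, 26, 523]), ([233.6, 218.9], [214, 200, 40, 39, 744]), ([286.1, 226.2], [272, 209, 29, 35, 794])]
top grey [([200.0, 121.0], [189, 121, 23, 1, 23]), ([256.5, 122.0], [213, 121, 89, 2, 90]), ([227.8, 149.1], [224, 148, 9, 3, 17]), ([305.1, 148.6], [301, 148, 9, 3, 18]), ([186.5, 155.5], [183, 155, 8, 2, 16]), ([191.6, 170.8], [184, 165, 16, 9, 18]), ([230.6, 203.4], [214, 191, 35, 25, 474]), ([266.1, 220.0], [249, 208, 40, 36, 299]), ([291.5, 209.0], [285, 209, 14, 1, 14]), ([299.6, 227.0], [293, 210, 9, 35, 49]), ([219.9, 234.7], [218, 230, 8, 9, 16])]
top orange [([299.9, 166.8], [291, 159, 19, 13, 58]), ([188.3, 176.5], [181, 174, 14, 9, 32]), ([286.1, 220.3], [284, 218, 6, 6, 27]), ([286.0, 230.0], [284, 225, 6, 10, 44]), ([237.4, 237.7], [228, 229, 20, 14, 57])]
top red [([296.7, 162.7], [291, 155, 16, 13, 23])]
top blue [([253.7, 213.8], [251, 207, 7, 15, 68]), ([213.3, 222.4], [210, 216, 8, 14, 70])]
side white [([219.6, 171.2], [204, 154, 34, 35, 641]
[... 487 characters left out ...]
3, 183.7], [267, 172, 27, 21, 225]), ([289.4, 201.5], [268, 191, 41, 19, 192]), ([222.8, 217.1], [215, 197, 19, 39, 445]), ([297.2, 199.6], [296, 197, 3, 6, 13]), ([290.3, 211.9], [279, 205, 26, 11, 65]), ([292.6, 218.5], [279, 212, 30, 10, 69]), ([313.0, 262.3], [297, 246, 36, 30, 314]), ([221.2, 265.8], [200, 248, 44, 34, 1198]), ([318.5, 255.3], [315, 252, 8, 8, 24]), ([311.8, 281.1], [299, 276, 27, 8, 57])]
side orange [([200.7, 154.4], [192, 144, 19, 23, 141]), ([221.6, 259.5], [212, 255, 20, 8, 106]), ([329.9, 272.4], [327, 267, 6, 11, 14])]
side red [([312.5, 276.0], [297, 266, 34, 15, 101])]
side blue [([225.8, 196.6], [220, 189, 12, 13, 71]), ([294.4, 215.0], [280, 210, 28, 8, 57])]
```

View pics/crop0.png

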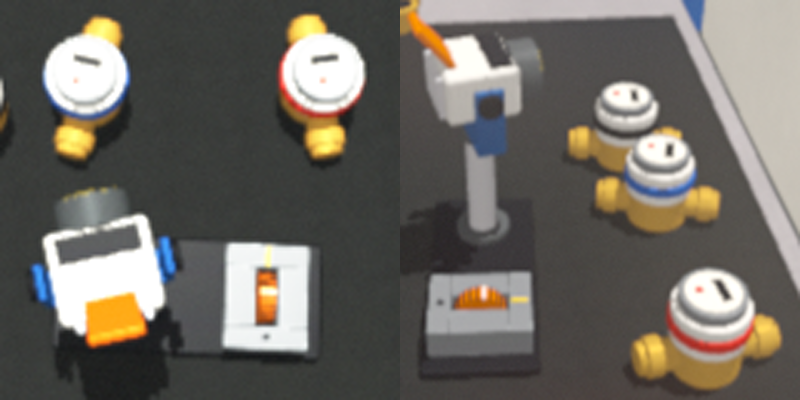

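The crops show the console's four corners, the blue yoke sides, the tab corners and the red dial in both views. I'll solve for the base pose, the joints and the dial from these.

```bash
cat > geo.py <<'E'
import numpy as np
from scipy.optimize import least_squares
from scipy.spatial.transform import Rotation as R
np.set_printoptions(precision=4,suppress=True)
CAM={"side":(np.array([[356.9353,0,252.5778],[0,356.9353,191.7808],[0,0,1]]),np.array([[.9955,.043,-.0839,.5451],[-.0937,.5508,-.8294,-.8919],[.0106,.8336,.5523,.7575]])),
"top":(np.array([[385.1682,0,250.2167],[0,385.1682,191.8982],[0,0,1]]),np.array([[.0093,.9849,-.1729,.4218],[-.9999,.0101,.0042,-.0407],[.0059,.1728,.9849,1.3427]]))}
def proj(n,p):
    K,T=CAM[n]; c=(np.atleast_2d(p)-T[:,3])@T[:,:3]; c=c*[1,-1,-1]; u=c@K.T; return u[:,:2]/u[:,2:]
def ray(n,uv,z):
    K,T=CAM[n]; d=np.linalg.solve(K,[*uv,1])*[1,-1,-1]; d=T[:,:3]@d; return T[:,3]+d*(z-T[2,3])/d[2]
def base(b,p): # b=(x,y,yaw)
    return R.from_euler('z',b[2]).apply(p)+[b[0],b[1],0]
def head(b,s,t,p): # s swivel t tilt
    Rh=R.from_euler('z',b[2]+s)*R.from_euler('y',t); return Rh.apply(p)+[b[0],b[1],.24]
def aim(b,d):
    v=np.array(d)-[b[0],b[1],.24]; return np.arctan2(v[1],v[0])-b[2], np.arctan2(-v[2],np.hypot(v[0],v[1])),v
E
python3 - <<'E'
from geo import *
tc=lambda x,y:(200+x/3.077-.35,130+y/3.077-.35)
sc=lambda x,y:(190+(x-400)/2.5-.3,140+y/2.5-.3)
d=least_squares(lambda p:np.r_[proj("top",p)[0]-[304.7,153.3],proj("side",p)[0]-sc(712,290),(p[2]-.105)*500],[.6,-.1,.1]);print("dial",d.x,d.fun)
for n,uv in [("top",(304.7,153.3)),("side",sc(712,290))]: print(ray(n,uv,.105))
cs=[(.057,-.125),(.057,-.215),(-.057,-.215),(-.057,-.125)]
obs=[("top",tc(*q),(*c,.052),0) for q,c in zip([(226,243),(313,246),(308,355),(222,350)],cs)]
obs+=[("side",sc(*q),(*c,.052),0) for q,c in zip([(527,272),(533,330),(428,330),(430,276)],cs)]
obs+=[("top",(286.1,226),(0,-.17,.066),0)]
# head: tab free end corners (18mm past grip point), yoke bosses
u=np.array([-.5736,0,.8192]); e=np.array([-.056,0,.067])+u*.018
obs+=[("top",tc(90,345),e+[0,.025,0],1),("top",tc(147,337),e+[0,-.025,0],1)]
L=[o for o in obs]
def f(p):
    r=[]
    for n,uv,P,h in L:
        w=head(p[:3],p[3],p[4],P) if h else base(p[:3],P)
        r+=list(proj(n,w)[0]-uv)
    yo=proj("top",head(p[:3],p[3],p[4],[[0,.068,0],[0,-.068,0]])).ravel()-[213.3,222.4,253.7,213.8]
    return np.r_[r,yo*.5]
s=least_squares(f,[.45,.05,0,.2,0],loss="soft_l1");print(s.x);print(s.fun.reshape(-1,2))
b=s.x[:3];print("base",b,"need",aim(b,d.x),"tab now",head(b,s.x[3],s.x[4],[-.056,0,.067]))
E
```

```text
dial [ 0.7749 -0.2262  0.105 ] [ 0.0841 -1.0987 -0.8372  0.2007 -0.0083]
[ 0.7712 -0.2259  0.105 ]
[ 0.7772 -0.2256  0.105 ]
[ 0.5389  0.0017 -0.0333  0.2565 -0.0455]
[[ 0.3185  0.0092]
 [-1.33    0.1795]
 [-0.3986 -1.2424]
 [ 0.5153 -0.7841]
 [ 0.6693  0.0513]
 [-0.5901 -0.1256]
 [-1.4867  1.4704]
 [-0.296  -0.2137]
 [ 0.5973 -0.2898]
 [-0.2753  0.8344]
 [-0.269  -0.6089]
 [-1.4915  0.2701]
 [ 1.4898 -0.4264]]
base [ 0.5389  0.0017 -0.0333] need (np.float64(-0.734741484016574), np.float64(0.3904229858309191), array([ 0.236 , -0.2279, -0.135 ])) tab now [ 0.4814 -0.0113  0.3044]
```

```bash
cat >> geo.py <<'E'
HT=np.array([[0,.8192,.5736],[1,0,0],[0,.5736,-.8192]]) # tool axes in head frame (cols)
def toolpose(b,s,t,back=0.,tab=(-.056,0,.067)):
    Rh=(R.from_euler('z',b[2]+s)*R.from_euler('y',t)); Rt=Rh*R.from_matrix(HT)
    return head(b,s,t,tab)-Rt.as_matrix()[:,2]*(.006+back),Rt
def delta(o,p,Rt):
    r=R.from_euler('xyz',o["eef_rot"]); return (p-o["ee_pos"])*100,(Rt*r.inv()).as_rotvec()
B=np.array([.5389,.0017,-.0333])
E
python3 - <<'E'
from geo import *
from station import ctrl
p,Rt=toolpose(B,.2565,-.0455,.10); print(p); print(delta(ctrl.get_obs(),p,Rt))
E
```

```text
[ 0.4183 -0.0257  0.3884]
(array([ 27.0708, -55.5285,  15.8408]), array([ 0.4753, -0.4991, -1.0353]))
```

>>> apply_moves([
  [0,1.93,-3.97,1.13,0.034,-0.0357,-0.074],
  [0,1.93,-3.97,1.13,0.034,-0.0357,-0.074],
  [0,1.93,-3.97,1.13,0.034,-0.0357,-0.074],
  [0,1.93,-3.97,1.13,0.034,-0.0357,-0.074],
  [0,1.93,-3.97,1.13,0.034,-0.0357,-0.074],
  [0,1.93,-3.97,1.13,0.034,-0.0357,-0.074],
  [0,1.93,-3.97,1.13,0.034,-0.0357,-0.074],
  [0,1.93,-3.97,1.13,0.034,-0.0357,-0.074],
  [0,1.93,-3.97,1.13,0.034,-0.0357,-0.074],
  [0,1.93,-3.97,1.13,0.034,-0.0357,-0.074],
], grip_force=20)

```text
time_s: 1.1
ee_pos: [0.3403, 0.1322, 0.3438]
eef_rot: [2.664, 0.075, 2.096]
force: [1.1, -0.1, 1.0]
grip_width: 0.094
grip_force: 0.0
```

>>> apply_moves([
  [0,1.93,-3.97,1.13,0.034,-0.0357,-0.074],
  [0,1.93,-3.97,1.13,0.034,-0.0357,-0.074],
  [0,1.93,-3.97,1.13,0.034,-0.0357,-0.074],
  [0,1.93,-3.97,1.13,0.034,-0.0357,-0.074],
  [0,0,0,0,0,0,0],
  [0,0,0,0,0,0,0],
])

```text
time_s: 1.7
ee_pos: [0.4167, -0.0244, 0.3875]
eef_rot: [2.487, 0.0, 1.795]
force: [-0.9, 0.1, -0.2]
grip_width: 0.094
grip_force: 0.0
```

Run:
```python
from geo import *
from station import ctrl
import cv2
o=ctrl.get_obs();c=ctrl.camera("wrist");cv2.imwrite("pics/w1.png",cv2.resize(c["img"],(768,576),interpolation=cv2.INTER_CUBIC)[:,:,::-1])
p,Rt=toolpose(B,.2565,-.0455,.10);print(o["time_s"],o["ee_pos"],delta(o,p,Rt),o["force"]);print(c["K"],c["hand_eye"],[k for k in c])
np.savez("w1.npz",K=c["K"],H=c["hand_eye"],p=o["ee_pos"],r=o["eef_rot"])
```

```text
1.7 [ 0.4167 -0.0244  0.3875] (array([ 0.1545, -0.123 ,  0.0841]), array([ 0.0008, -0.0016, -0.0015])) [-0.8892  0.1268 -0.1844]
[[297.3186   0.     254.0482]
 [  0.     297.3186 185.5446]
 [  0.       0.       1.    ]] [[-0.0012  0.9575  0.2884  0.0856]
 [ 1.      0.0011  0.0004 -0.0005]
 [ 0.0001  0.2884 -0.9575 -0.1543]
 [ 0.      0.      0.      1.    ]] ['img', 'K', 'hand_eye']
```

View pics/w1.png

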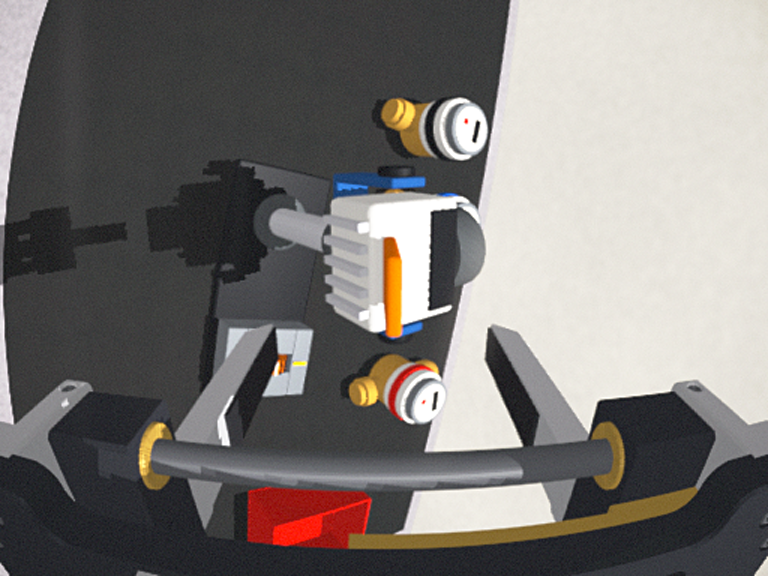

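The wrist view shows the tab edge-on between the open fingers, with its edge running from about (393,245) to (393,332). The red dial is at about (427,397). I'll compare this with the prediction and refine the pose estimates.

```bash
cat >> geo.py <<'E'
def wproj(K,H,p,r,P):
    q=R.from_euler('xyz',r).inv().apply(np.atleast_2d(P)-p); c=(q-H[:3,3])@H[:3,:3]; c=c*[1,-1,-1]
    n=np.hypot(c[:,0],c[:,1]); th=np.arctan2(n,c[:,2]); return K[:2,2]+K[0,0]*(th/n)[:,None]*c[:,:2]
E
python3 - <<'E'
from geo import *
d=np.load("w1.npz");W=lambda P:wproj(d["K"],d["H"],d["p"],d["r"],P)*1.5
u=np.array([-.5736,0,.8192]);e=np.array([-.056,0,.067])+u*.018
print("tabend L,R",W(head(B,.2565,-.0455,[e+[0,.025,0],e-[0,.025,0],[0,.072,0]])))
print("dial",W([.7749,-.2262,.105]));print("console",W(base(B,[[.057,-.125,.052],[.057,-.215,.052],[-.057,-.215,.052],[-.057,-.125,.052]])))
print("lens front",W(head(B,.2565,-.0455,[.07,0,0])))
E
```

```text
tabend L,R [[385.1171 259.8636]
 [384.8525 341.2021]
 [393.9213 167.45  ]]
dial [[428.2515 401.9223]]
console [[312.609  330.8268]
 [301.6386 395.2732]
 [219.5936 400.4559]
 [227.2412 329.3616]]
lens front [[456.021  246.9883]]
```

>>> apply_moves([
  [0,1.25,0.25,-1.54,0,0,0],
  [0,1.25,0.25,-1.54,0,0,0],
  [0,1.25,0.25,-1.54,0,0,0],
  [0,1.25,0.25,-1.54,0,0,0],
  [0,1.25,0.25,-1.54,0,0,0],
  [0,0,0,0,0,0,0],
], grip_force=25)

```text
time_s: 2.35
ee_pos: [0.4791, -0.0091, 0.3089]
eef_rot: [2.489, -0.001, 1.801]
force: [-0.6, -0.6, 0.7]
grip_width: 0.0943
grip_force: 0.0
```

>>> apply_moves([
  [255,0,0,0,0,0,0],
  [255,0,0,0,0,0,0],
  [255,0,0,0,0,0,0],
  [255,0,0,0,0,0,0],
  [255,0,0,0,0,0,0],
  [255,0,0,0,0,0,0],
  [255,0,0,0,0,0,0],
  [255,0,0,0,0,0,0],
], grip_force=25)

```text
time_s: 3.15
ee_pos: [0.4794, -0.0113, 0.311]
eef_rot: [2.486, 0.001, 1.797]
force: [-0.3, -0.1, -0.4]
grip_width: 0.0335
grip_force: 0.0
```

Run:
```python
from geo import *
from station import ctrl
o=ctrl.get_obs()
p,Rt=toolpose(B,.2565,-.0455);print(o["time_s"],o["ee_pos"],delta(o,p,Rt),o["force"],o["moment"],o["grip_width"],o["grip_force"])
p0,r0=toolpose(B,.2565,-.0455)
s,t,v=aim(B,[.7749,-.2262,.105])
# path: N rows, joint-linear, rows of delta
for n,(a,b_) in {"A":((.2565,-.0455),(s,-.0455)),"B":((s,-.0455),(s,t))}.items():
    N=10 if n=="A" else 5
    for i in range(N):
        P=[toolpose(B,*(np.array(a)+(np.array(b_)-a)*k/N)) for k in (i,i+1)]
        print(n,np.round((P[1][0]-P[0][0])*100,2),np.round((P[1][1]*P[0][1].inv()).as_rotvec(),3))
```

```text
3.15 [ 0.4794 -0.0113  0.311 ] (array([-0.1608, -0.0893, -0.1848]), array([ 0.0009, -0.0004, -0.0033])) [-0.2518 -0.0709 -0.3591] [-0.1412  0.302   0.0055] 0.03350374152152979 0.0
A [-0.11  0.61  0.  ] [-0.     0.    -0.099]
A [-0.05  0.62  0.  ] [ 0.    -0.    -0.099]
A [0.02 0.62 0.  ] [ 0.     0.    -0.099]
A [0.08 0.62 0.  ] [ 0.     0.    -0.099]
A [0.14 0.61 0.  ] [ 0.    -0.    -0.099]
A [0.2  0.59 0.  ] [ 0.     0.    -0.099]
A [0.25 0.57 0.  ] [-0.    -0.    -0.099]
A [0.31 0.54 0.  ] [ 0.     0.    -0.099]
A [0.36 0.51 0.  ] [-0.     0.    -0.099]
A [0.41 0.47 0.  ] [ 0.    -0.    -0.099]
B [ 0.45 -0.43  0.52] [0.061 0.063 0.   ]
B [ 0.48 -0.46  0.46] [ 0.061  0.063 -0.   ]
B [ 0.51 -0.49  0.4 ] [ 0.061  0.063 -0.   ]
B [ 0.53 -0.51  0.34] [ 0.061  0.063 -0.   ]
B [ 0.55 -0.53  0.27] [ 0.061  0.063 -0.   ]
```

>>> apply_moves([
  [255,0,0,0,0,0,0],
  [255,0,0,0,0,0,0],
  [255,0,0,0,0,0,0],
  [255,0,0,0,0,0,0],
  [255,0,0,0,0,0,0],
  [255,0,0,0,0,0,0],
], grip_force=25)

```text
time_s: 3.75
ee_pos: [0.4796, -0.0112, 0.3112]
eef_rot: [2.485, 0.001, 1.797]
force: [3.6, 1.1, 0.7]
grip_width: 0.0103
grip_force: 25.0
```

>>> apply_moves([
  [255,-0.11,0.61,0,0,0,-0.099],
  [255,-0.05,0.62,0,0,0,-0.099],
  [255,0.02,0.62,0,0,0,-0.099],
  [255,0.08,0.62,0,0,0,-0.099],
])

```text
time_s: 4.15
ee_pos: [0.4787, 0.012, 0.3111]
eef_rot: [2.486, 0.002, 1.419]
force: [5.1, -3.6, -5.3]
grip_width: 0.01
grip_force: 25.0
```

>>> apply_moves([
  [255,0.14,0.61,0,0,0,-0.099],
  [255,0.2,0.59,0,0,0,-0.099],
  [255,0.25,0.57,0,0,0,-0.099],
  [255,0.31,0.54,0,0,0,-0.099],
  [255,0.36,0.51,0,0,0,-0.099],
  [255,0.41,0.47,0,0,0,-0.099],
])

```text
time_s: 4.75
ee_pos: [0.4949, 0.0451, 0.3112]
eef_rot: [2.487, 0.001, 0.828]
force: [-5.4, 0.8, 3.0]
grip_width: 0.0098
grip_force: 25.0
```

>>> apply_moves([
  [255,0.45,-0.43,0.52,0.061,0.063,0],
  [255,0.48,-0.46,0.46,0.061,0.063,0],
  [255,0.51,-0.49,0.4,0.061,0.063,0],
  [255,0.53,-0.51,0.34,0.061,0.063,0],
  [255,0.55,-0.53,0.27,0.061,0.063,0],
  [255,0,0,0,0,0,0],
  [255,0,0,0,0,0,0],
])

```text
time_s: 5.45
ee_pos: [0.5214, 0.0204, 0.3311]
eef_rot: [2.926, -0.014, 0.83]
force: [7.2, 2.9, 3.6]
grip_width: 0.0097
grip_force: 25.0
```

Run:
```python
from geo import *
from station import ctrl
import cv2
o=ctrl.get_obs()
s,t,v=aim(B,[.7749,-.2262,.105])
p,Rt=toolpose(B,s,t);print(o["time_s"],o["ee_pos"],delta(o,p,Rt),o["force"],o["moment"],o["grip_width"],o["grip_force"])
Rh=R.from_euler('xyz',o["eef_rot"])*R.from_matrix(HT).inv();print("head euler zyx",Rh.as_euler('ZYX'),"need",s+B[2],t)
ims=[ctrl.camera(n)["img"] for n in("top","side")]
a=[cv2.resize(i,(400,400),interpolation=cv2.INTER_CUBIC) for i in(ims[0][130:260,200:330],ims[1][140:300,190:350])]
cv2.imwrite("pics/crop1.png",np.hstack(a)[:,:,::-1])
```

```text
5.45 [0.5214 0.0204 0.3311] (array([-0.2354,  0.0434, -0.2002]), array([-0.0136,  0.0066, -0.027 ])) [7.2388 2.907  3.5995] [ 0.279  -1.189   0.5249] 0.009683645153274151 25.015319287776947
head euler zyx [-0.735   0.3949  0.0156] need -0.7679392778854186 0.39037126075342155
```

View pics/crop1.png

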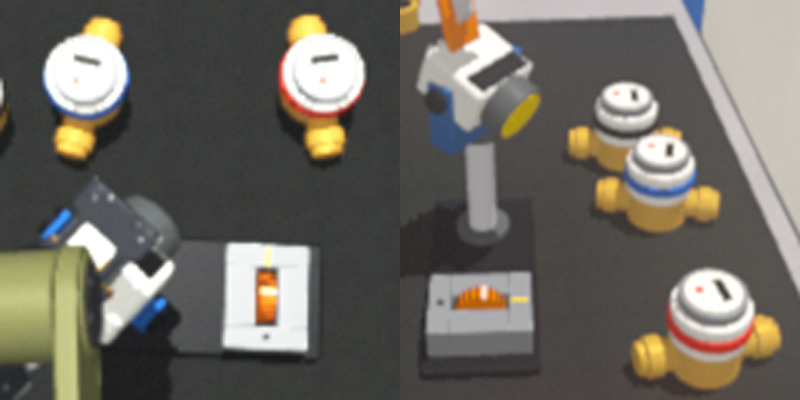

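The lamp now points towards the red meter, with the yellow lens at about (520,113) in the side crop. Yaw is about 0.03 rad short, so I'll correct that, release and back off.

>>> apply_moves([
  [255,0.06,0.06,0,0,0,-0.035],
  [255,0,0,0,0,0,0],
  [255,0,0,0,0,0,0],
  [255,0,0,0,0,0,0],
])

```text
time_s: 5.95
ee_pos: [0.5217, 0.0211, 0.3311]
eef_rot: [2.925, -0.014, 0.796]
force: [7.2, 0.2, 2.4]
grip_width: 0.0101
grip_force: 25.1
```

Run:
```python
from geo import *
from station import ctrl
o=ctrl.get_obs()
Rh=R.from_euler('xyz',o["eef_rot"])*R.from_matrix(HT).inv();print("head euler zyx",Rh.as_euler('ZYX'),o["ee_pos"],o["force"],o["moment"])
print(R.from_euler('xyz',o["eef_rot"]).as_matrix())
```

```text
head euler zyx [-0.7694  0.3939  0.0151] [0.5217 0.0211 0.3311] [7.2282 0.2417 2.401 ] [-0.023  -1.3356  0.5247]
[[ 0.6998  0.6955  0.1632]
 [ 0.7142 -0.6856 -0.1409]
 [ 0.0139  0.2152 -0.9765]]
```

>>> apply_moves([
  [120,0,0,0,0,0,0],
  [120,0,0,0,0,0,0],
  [120,0,0,0,0,0,0],
  [120,0,0,0,0,0,0],
  [120,0,0,0,0,0,0],
  [120,0,0,0,0,0,0],
  [120,-0.32,0.28,1.95,0,0,0],
  [120,-0.32,0.28,1.95,0,0,0],
  [120,-0.32,0.28,1.95,0,0,0],
  [120,-0.32,0.28,1.95,0,0,0],
])

```text
time_s: 6.95
ee_pos: [0.508, 0.0324, 0.4093]
eef_rot: [2.927, -0.012, 0.795]
force: [-0.1, 0.5, -0.1]
grip_width: 0.0495
grip_force: 0.0
```

>>> apply_moves([
  [120,-1.5,0.5,2,0,0,0],
  [120,-2.5,1,2,0,0,0],
  [120,-2.5,1,2,0,0,0],
  [120,-2.5,1,0,0,0,0],
  [120,-2.5,1,0,0,0,0],
  [120,-2.5,1,0,0,0,0],
  [120,-2.5,1,0,0,0,0],
  [120,0,0,0,0,0,0],
  [120,0,0,0,0,0,0],
])

```text
time_s: 7.85
ee_pos: [0.3432, 0.0974, 0.4687]
eef_rot: [2.926, -0.013, 0.796]
force: [-0.5, -0.9, 0.0]
grip_width: 0.0499
grip_force: 0.0
```

Run:
```python
from geo import *
from station import ctrl
import cv2
o=ctrl.get_obs();print(o["time_s"],o["ee_pos"],o["force"])
w=ctrl.camera("wrist");np.savez("w2.npz",K=w["K"],H=w["hand_eye"],p=o["ee_pos"],r=o["eef_rot"])
ims=[ctrl.camera(n)["img"] for n in("top","side")]
a=[cv2.resize(i,(400,400),interpolation=cv2.INTER_CUBIC) for i in(ims[0][130:260,200:330],ims[1][140:300,190:350])]
cv2.imwrite("pics/crop2.png",np.hstack(a)[:,:,::-1])
cv2.imwrite("pics/w2.png",cv2.resize(w["img"],(768,576),interpolation=cv2.INTER_CUBIC)[:,:,::-1])
```

```text
7.85 [0.3432 0.0974 0.4687] [-0.5041 -0.8862  0.0425]
```

View pics/crop2.png

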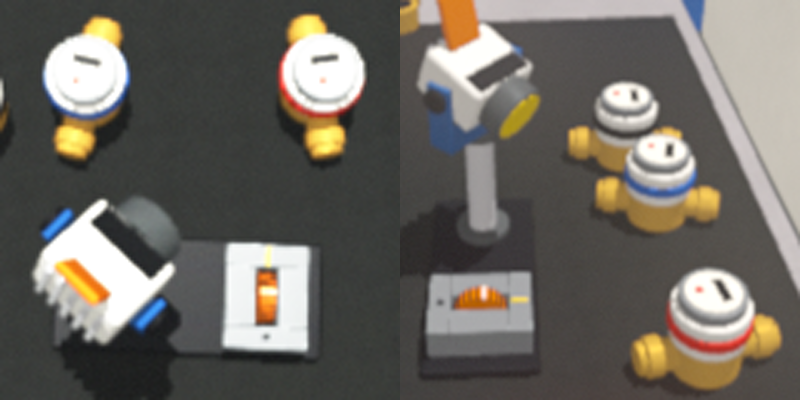

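View pics/w2.png

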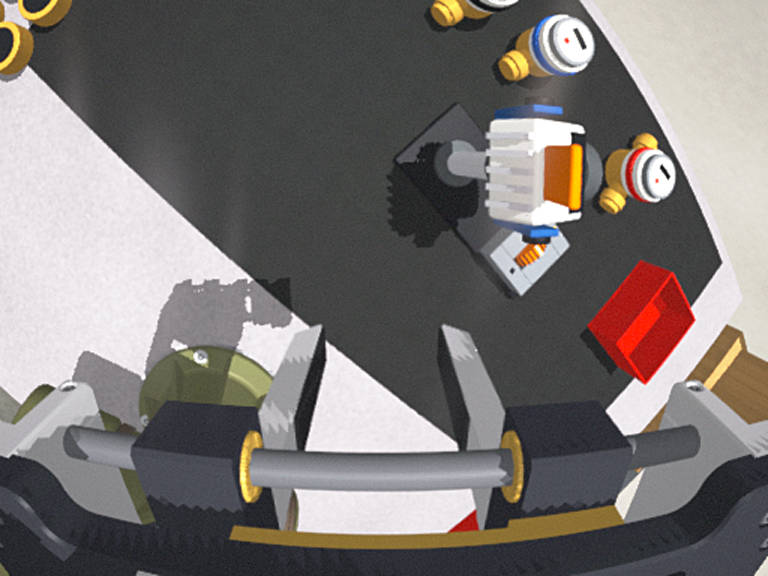

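Both views show the beam heading for the red meter. The lens centre is at about (520,114) in the side crop, the yoke sides at (57,222) and (149,315) in the top crop, and the dial at (658,174) in the wrist view. I'll check these numerically.

Run:
```python
from geo import *
tc=lambda x,y:(200+x/3.077-.35,130+y/3.077-.35)
sc=lambda x,y:(190+(x-400)/2.5-.3,140+y/2.5-.3)
d=np.load("w2.npz");W=lambda P:wproj(d["K"],d["H"],d["p"],d["r"],P)*1.5
d1=np.load("w1.npz");W1=lambda P:wproj(d1["K"],d1["H"],d1["p"],d1["r"],P)*1.5
D=np.array([.7749,-.2262,.105]);s,t=-.7694-B[2],.394
u=np.array([-.5736,0,.8192]);e=np.array([-.056,0,.067])+u*.018
print("dial w2",W(D),"obs 658 174"); print("dial w1",W1(D))
hp=head(B,s,t,[[0,.072,0],[0,-.072,0],[.066,0,0],e+[0,.025,0],e-[0,.025,0]])
print("w2",W(hp));print("obs boss (542,101),(537,238); tab end (577,146),(576,208)")
print("side lens",proj("side",hp[2]),"obs",sc(520,114),"boss R?L",proj("side",hp[:2]),sc(437,100))
print("top yoke",proj("top",hp[:2]),"obs",tc(57,222),tc(149,315))
print("tab",proj("top",hp[3:]),"obs",tc(62,264),tc(106,290))
# joint fit
def f(x):
    b=[x[0],x[1],B[2]];D=x[4:7]
    h=head(b,x[2],x[3],[[0,.072,0],[0,-.072,0],[.066,0,0],e+[0,.025,0],e-[0,.025,0],[0,.068,0],[0,-.068,0]])
    r=[W(h[:1])[0]-(542,101),W(h[1:2])[0]-(537,238),W(h[3:4])[0]-(577,146),W(h[4:5])[0]-(576,208),W(D)[0]-(658,174),W1(D)[0]-(429,399)]
    r=[q/1.5 for q in r]+[proj("side",h[2])[0]-sc(520,114),proj("side",D)[0]-sc(712,290),proj("top",D)[0]-(304.7,153.3)]
    r+=[np.atleast_1d((D[2]-.105)*500),np.array([x[0]-B[0],x[1]-B[1]])*200, .5*(proj("top",h[5:6])[0]-tc(57,222)),.5*(proj("top",h[6:7])[0]-tc(149,315)),(x[2:4]-[s,t])*20]
    return np.concatenate(r)
q=least_squares(f,[*B[:2],s,t,*D],loss="soft_l1");x=q.x;print(x);print(np.round(q.fun,1))
for bb,ss,tt,DD in [(B,s,t,D),([x[0],x[1],B[2]],x[2],x[3],x[4:]),(B,s,t,x[4:])]:
    Rh=R.from_euler('z',bb[2]+ss)*R.from_euler('y',tt);print("dial in beam",Rh.inv().apply(DD-[bb[0],bb[1],.24]))
```

```text
dial w2 [[660.6541 176.4522]] obs 658 174
dial w1 [[428.2515 401.9223]]
w2 [[539.8199  99.9917]
 [535.1929 244.0636]
 [572.654  173.1035]
 [576.779  146.828 ]
 [573.8263 212.1829]]
obs boss (542,101),(537,238); tab end (577,146),(576,208)
side lens [[235.5602 185.4309]] obs (237.7, 185.29999999999998) boss R?L [[235.8311 161.4646]
 [201.4047 180.8837]] (204.5, 179.7)
top yoke [[215.9833 200.5134]
 [251.4224 235.6349]] obs (218.17453688657784, 201.79819629509262) (248.07378940526488, 232.02244068898278)
tab [[217.2903 215.2377]
 [230.8056 228.7106]] obs (219.79949626259344, 215.44785505362367) (234.09913877153073, 223.8976438089048)
[ 0.5423  0.0015 -0.7329  0.382   0.776  -0.2229  0.1036]
[-0.1 -2.   0.4  2.5  0.6 -1.2 -0.5  0.9  1.1  0.3 -0.3  0.3 -0.8 -0.1
 -0.8 -0.3 -1.  -1.3 -0.7  0.7 -0.  -0.6 -0.7  1.2  0.7  0.1 -0.2]
dial in beam [0.3548 0.0005 0.0013]
dial in beam [ 0.3515  0.0003 -0.0058]
dial in beam [ 0.354   0.0036 -0.0006]
```

The fit puts the beam within about 5 mm of the dial centre, so the lamp stays as it is. Next is the wheel: I'll use closed fingertips leaning forward, dragging on the crest along +x.

```bash
cat >> geo.py <<'E'
def wheelpose(th,press=0.,L=.4,b=B):
    c,s_=np.cos(L),np.sin(L); M=np.array([[0,c,s_],[1,0,0],[0,s_,-c]])
    Rb=R.from_euler('z',b[2]); r=.030-press
    cor=np.array([r*np.sin(th),-.17,.036+r*np.cos(th)]); tcp=cor+.0125*M[:,1]-.025*M[:,2]
    return base(b,tcp),Rb*R.from_matrix(M)
E
python3 - <<'E'
from geo import *
from station import ctrl
print(ctrl.tip_reach)
p,Rt=wheelpose(-.5,-.05);print(p,delta(ctrl.get_obs(),p,Rt))
E
```

```text
0.025
[ 0.4967 -0.167   0.1341] (array([ 15.2907, -26.4115, -33.4094]), array([-0.0856, -0.1699,  0.7399]))
```

>>> apply_moves([
  [255,0,-4.4,-1.5,-0.0143,-0.0283,0.1233],
  [255,0,-4.4,-1.5,-0.0143,-0.0283,0.1233],
  [255,0,-4.4,-1.5,-0.0143,-0.0283,0.1233],
  [255,0,-4.4,-1.5,-0.0143,-0.0283,0.1233],
  [255,0,-4.4,-1.5,-0.0143,-0.0283,0.1233],
  [255,0,-4.4,-1.5,-0.0143,-0.0283,0.1233],
  [255,2.5,0,-4,0,0,0],
  [255,2.5,0,-4,0,0,0],
  [255,2.5,0,-4,0,0,0],
  [255,2.5,0,-4,0,0,0],
], grip_force=10)

```text
time_s: 9.0
ee_pos: [0.4468, -0.1071, 0.2362]
eef_rot: [2.794, -0.021, 1.374]
force: [1.0, -0.5, 0.6]
grip_width: 0.0002
grip_force: 0.0
```

>>> apply_moves([
  [255,2.5,0,-4,0,0,0],
  [255,2.5,0,-3,0,0,0],
  [255,0,0,0,0,0,0],
])

```text
time_s: 9.3
ee_pos: [0.496, -0.1064, 0.1626]
eef_rot: [2.803, -0.022, 1.375]
force: [-0.8, 0.6, -0.1]
grip_width: 0.0005
grip_force: 0.0
```

Run:
```python
from geo import *
from station import ctrl
import cv2
o=ctrl.get_obs();c=ctrl.camera("wrist");cv2.imwrite("pics/w3.png",cv2.resize(c["img"],(768,576),interpolation=cv2.INTER_CUBIC)[:,:,::-1])
np.savez("w3.npz",K=c["K"],H=c["hand_eye"],p=o["ee_pos"],r=o["eef_rot"])
p,Rt=wheelpose(-.5,-.05);print(o["time_s"],o["ee_pos"],delta(o,p,Rt),o["force"],o["grip_width"])
W=lambda P:wproj(c["K"],c["hand_eye"],o["ee_pos"],o["eef_rot"],P)*1.5
print(W(base(B,[[0,-.17,.066],[.057,-.17,.052],[-.057,-.17,.052],[0,-.125,.052],[0,-.215,.052]])))
M=R.from_euler('xyz',o["eef_rot"]).as_matrix();print("tip",W(o["ee_pos"]+.025*M[:,2]))
```

```text
9.3 [ 0.496  -0.1064  0.1626] (array([ 0.0723, -6.0604, -2.8529]), array([-0.0289, -0.0585,  0.1619])) [-0.8032  0.5735 -0.0898] 0.0005342104597203588
[[404.1991 368.9493]
 [468.6056 336.0837]
 [317.0138 385.0786]
 [386.2804 300.283 ]
 [405.4185 412.4221]]
tip [[383.3956 346.0983]]
```

View pics/w3.png

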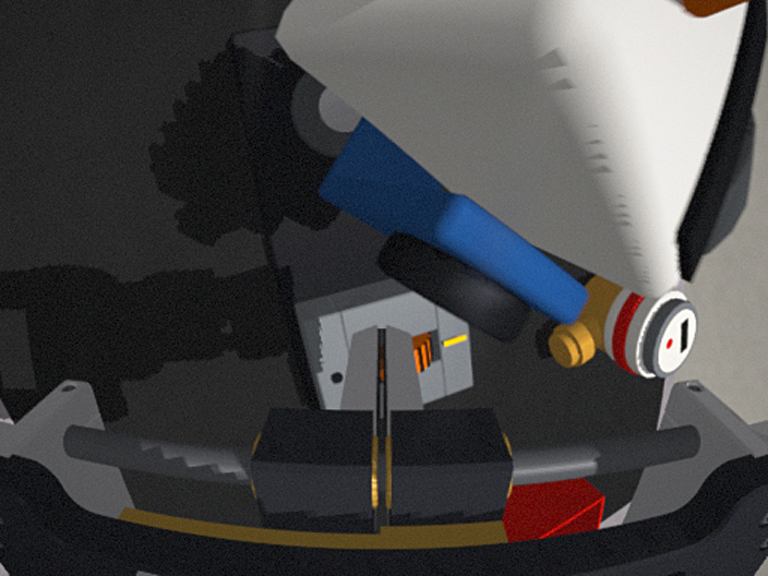

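The wrist view shows the tool short of the wheel in y, because the rows were speed-limited. The camera is close to the yoke boss at about (455,285) but there is no contact (force about 0). I'll move right, away from the lamp.

>>> apply_moves([
  [255,0,-1.5,0,0,0,0],
  [255,0,-1.5,0,-0.007,-0.0146,0.0405],
  [255,0,-1.5,0,-0.007,-0.0146,0.0405],
  [255,0,-1.55,0,-0.007,-0.0146,0.0405],
  [255,0,0,0,-0.007,-0.0146,0.0405],
  [255,0,0,0,0,0,0],
])

```text
time_s: 9.95
ee_pos: [0.4957, -0.1679, 0.1696]
eef_rot: [2.731, 0.001, 1.537]
force: [0.1, -0.6, 0.1]
grip_width: 0.0004
grip_force: 0.0
```

Run:
```python
from geo import *
from station import ctrl
o=ctrl.get_obs()
for th,pr in ((-.5,-.05),(-.5,-.008),(-.5,.0)):
    p,Rt=wheelpose(th,pr);print(o["time_s"],o["ee_pos"],delta(o,p,Rt),o["force"])
for th in np.arange(-.5,.61,.1): print(np.round((wheelpose(th+.1,.001)[0]-wheelpose(th,.001)[0])*100,2))
```

```text
9.95 [ 0.4957 -0.1679  0.1696] (array([ 0.0989,  0.0871, -3.5485]), array([0.0014, 0.0106, 0.0004])) [ 0.0807 -0.586   0.1254]
9.95 [ 0.4957 -0.1679  0.1696] (array([ 2.1114,  0.0201, -7.2343]), array([0.0014, 0.0106, 0.0004])) [ 0.0807 -0.586   0.1254]
9.95 [ 0.4957 -0.1679  0.1696] (array([ 2.4947,  0.0073, -7.9364]), array([0.0014, 0.0106, 0.0004])) [ 0.0807 -0.586   0.1254]
[ 0.26 -0.01  0.13]
[ 0.27 -0.01  0.1 ]
[ 0.28 -0.01  0.07]
[ 0.29 -0.01  0.04]
[ 0.29 -0.01  0.01]
[ 0.29 -0.01 -0.01]
[ 0.29 -0.01 -0.04]
[ 0.28 -0.01 -0.07]
[ 0.27 -0.01 -0.1 ]
[ 0.26 -0.01 -0.13]
[ 0.25 -0.01 -0.15]
[ 0.23 -0.01 -0.18]
```

>>> apply_moves([
  [255,0.6,0,-1.75,0,0,0],
  [255,0.6,0,-1.75,0,0,0],
  [255,0.6,0,-1.75,0,0,0],
  [255,0.6,0,-1.75,0,0,0],
  [255,0,0,0,0,0,0],
])

```text
time_s: 10.45
ee_pos: [0.5197, -0.1665, 0.0972]
eef_rot: [2.735, -0.001, 1.537]
force: [0.1, -0.1, 0.4]
grip_width: 0.0005
grip_force: 0.0
```

>>> apply_moves([
  [255,0,0,-0.15,0,0,0],
  [255,0,0,-0.15,0,0,0],
  [255,0,0,-0.15,0,0,0],
  [255,0,0,0,0,0,0],
])

```text
time_s: 10.85
ee_pos: [0.52, -0.1669, 0.0941]
eef_rot: [2.732, 0.0, 1.538]
force: [0.2, 0.6, -0.1]
grip_width: 0.0005
grip_force: 0.0
```

>>> apply_moves([
  [255,0,0,-0.1,0,0,0],
  [255,0,0,-0.1,0,0,0],
  [255,0,0,0,0,0,0],
])

```text
time_s: 11.15
ee_pos: [0.52, -0.1669, 0.0916]
eef_rot: [2.733, 0.0, 1.538]
force: [-0.3, -0.4, 1.2]
grip_width: 0.0004
grip_force: 0.0
```

>>> apply_moves([
  [255,0,0,-0.1,0,0,0],
  [255,0,0,-0.1,0,0,0],
  [255,0,0,0,0,0,0],
])

```text
time_s: 11.45
ee_pos: [0.52, -0.1668, 0.0895]
eef_rot: [2.733, 0.0, 1.538]
force: [-0.1, -0.5, 0.2]
grip_width: 0.0003
grip_force: 0.0
```

>>> apply_moves([
  [255,0,0,-0.1,0,0,0],
  [255,0,0,-0.1,0,0,0],
  [255,0,0,0,0,0,0],
])

```text
time_s: 11.75
ee_pos: [0.521, -0.1671, 0.0891]
eef_rot: [2.73, 0.001, 1.538]
force: [-3.9, 3.4, 13.5]
grip_width: 0.0005
grip_force: 6.6
```

>>> apply_moves([
  [255,0,0,-0.1,0,0,0],
  [255,0,0,-0.1,0,0,0],
  [255,0,0,0,0,0,0],
])

```text
time_s: 12.05
ee_pos: [0.5222, -0.1673, 0.0889]
eef_rot: [2.726, 0.002, 1.538]
force: [-3.6, 6.9, 26.6]
grip_width: 0.0006
grip_force: 13.9
```

>>> apply_moves([
  [255,0,0,0.2,0,0,0],
  [255,0.27,0,0.12,0,0,0],
  [255,0.28,0,0.08,0,0,0],
  [255,0.29,0,0.05,0,0,0],
  [255,0.29,0,0.01,0,0,0],
])

```text
time_s: 12.55
ee_pos: [0.5314, -0.1668, 0.09]
eef_rot: [2.733, -0.0, 1.538]
force: [0.3, 0.1, -0.7]
grip_width: 0.0003
grip_force: 0.1
```

>>> apply_moves([
  [255,0.29,0,-0.02,0,0,0],
  [255,0.28,0,-0.05,0,0,0],
  [255,0.28,0,-0.08,0,0,0],
  [255,0,0,0,0,0,0],
])

```text
time_s: 12.95
ee_pos: [0.54, -0.1668, 0.0885]
eef_rot: [2.733, 0.0, 1.538]
force: [-0.6, -0.1, -0.4]
grip_width: 0.0004
grip_force: 0.0
```

No contact during that stroke. It follows that the touch comes at the tip's centre line, not its rear edge. I'll go back and feel down with the tip centre at about θ=-0.3.

>>> apply_moves([
  [255,0,0,1,0,0,0],
  [255,-1.3,0,0,0,0,0],
  [255,-1.3,0,0,0,0,0],
  [255,0,0,-0.6,0,0,0],
  [255,0,0,-0.2,0,0,0],
  [255,0,0,0,0,0,0],
])

```text
time_s: 13.55
ee_pos: [0.5142, -0.1669, 0.0906]
eef_rot: [2.733, -0.0, 1.538]
force: [-0.3, 0.4, -0.1]
grip_width: 0.0003
grip_force: 0.0
```

>>> apply_moves([
  [255,0,0,-0.1,0,0,0],
  [255,0,0,-0.1,0,0,0],
  [255,0,0,0,0,0,0],
])

```text
time_s: 13.85
ee_pos: [0.5139, -0.1668, 0.0886]
eef_rot: [2.733, -0.0, 1.538]
force: [0.6, 0.1, 0.2]
grip_width: 0.0005
grip_force: 0.0
```

>>> apply_moves([
  [255,0,0,-0.1,0,0,0],
  [255,0,0,-0.1,0,0,0],
  [255,0,0,0,0,0,0],
])

```text
time_s: 14.15
ee_pos: [0.514, -0.1669, 0.0871]
eef_rot: [2.732, 0.0, 1.538]
force: [-2.0, 0.9, 4.3]
grip_width: 0.0005
grip_force: 2.2
```

>>> apply_moves([
  [255,0.15,0,-0.05,0,0,0],
  [255,0.28,0,0.1,0,0,0],
  [255,0.28,0,0.07,0,0,0],
])

```text
time_s: 14.45
ee_pos: [0.5217, -0.1672, 0.0893]
eef_rot: [2.73, 0.001, 1.538]
force: [-3.6, 1.3, 9.9]
grip_width: 0.0006
grip_force: 5.3
```

>>> apply_moves([
  [255,0.29,0,0.03,0,0,0],
  [255,0.29,0,0,0,0,0],
  [255,0.29,0,-0.03,0,0,0],
])

```text
time_s: 14.75
ee_pos: [0.5309, -0.1675, 0.0896]
eef_rot: [2.729, 0.002, 1.538]
force: [-0.1, 0.0, 9.3]
grip_width: 0.0003
grip_force: 5.3
```

>>> apply_moves([
  [255,0.29,0,-0.06,0,0,0],
  [255,0.28,0,-0.1,0,0,0],
  [255,0.28,0,-0.12,0,0,0],
])

```text
time_s: 15.05
ee_pos: [0.5396, -0.1676, 0.0874]
eef_rot: [2.728, 0.002, 1.538]
force: [-5.8, -0.8, 21.0]
grip_width: 0.0005
grip_force: 8.5
```

>>> apply_moves([
  [255,0,0,1,0,0,0],
  [255,-1.25,0,0,0,0,0],
  [255,-1.25,0,0,0,0,0],
  [255,0,0,-0.6,0,0,0],
  [255,0,0,0,0,0,0],
])

```text
time_s: 15.55
ee_pos: [0.5131, -0.1668, 0.0886]
eef_rot: [2.734, -0.0, 1.538]
force: [1.0, 0.0, 0.1]
grip_width: 0.0006
grip_force: 0.0
```

Run:
```python
from station import ctrl
import cv2,numpy as np
o=ctrl.get_obs();print(o["ee_pos"],o["force"])
w=ctrl.camera("side")["img"][240:300,190:270]
a=cv2.imread("pics/side0.png")[240:300,190:270]
cv2.imwrite("pics/wh.png",np.vstack([cv2.resize(a,(400,300),interpolation=cv2.INTER_CUBIC),cv2.resize(w[:,:,::-1],(400,300),interpolation=cv2.INTER_CUBIC)]))
```

```text
[ 0.51310856 -0.16681906  0.088568  ] [1.042047   0.00912708 0.14002883]
```

View pics/wh.png

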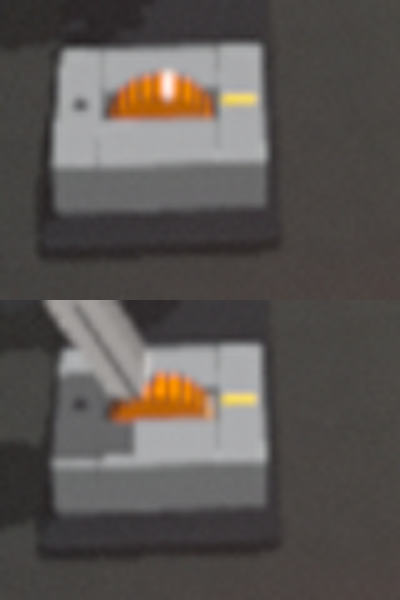

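The wheel's white mark has moved from the top, about (168,85), to the far slot edge, about (208,410). That is roughly 0.9 rad, so a second stroke should reach the stop.

>>> apply_moves([
  [255,0.1,0,-0.1,0,0,0],
  [255,0.1,0,-0.1,0,0,0],
  [255,0.2,0,0.05,0,0,0],
  [255,0.28,0,0.1,0,0,0],
])

```text
time_s: 16.0
ee_pos: [0.5185, -0.1666, 0.0883]
eef_rot: [2.737, -0.001, 1.539]
force: [-20.0, 0.6, 16.4]
grip_width: 0.0007
grip_force: 10.7
```

>>> apply_moves([
  [255,0.28,0,0.05,0,0,0],
  [255,0.29,0,0.03,0,0,0],
])

```text
time_s: 16.2
ee_pos: [0.5256, -0.1669, 0.0898]
eef_rot: [2.733, 0.0, 1.538]
force: [-6.4, 0.6, 8.1]
grip_width: 0.0005
grip_force: 3.9
```

>>> apply_moves([
  [255,0.29,0,0,0,0,0],
  [255,0.29,0,-0.03,0,0,0],
])

```text
time_s: 16.4
ee_pos: [0.5319, -0.167, 0.0896]
eef_rot: [2.732, 0.0, 1.538]
force: [-3.9, 0.3, 7.0]
grip_width: 0.0007
grip_force: 3.2
```

>>> apply_moves([
  [255,0.29,0,-0.03,0,0,0],
  [255,0.29,0,-0.08,0,0,0],
])

```text
time_s: 16.6
ee_pos: [0.5378, -0.167, 0.0884]
eef_rot: [2.732, 0.0, 1.538]
force: [-1.9, -0.2, 5.2]
grip_width: 0.0005
grip_force: 2.0
```

An Fx of -20 N with slipping fingers means the wheel is on its hard stop. I'll retreat up and back, then check everything.

>>> apply_moves([
  [255,0,0,1,0,0,0],
  [255,-1,-0.5,1.5,0,0,0],
  [255,-2,-1,1.5,0,0,0],
  [255,-3,-1,1.5,0,0,0],
  [255,-3,-1,1.5,0,0,0],
  [255,-3,-1,1.5,0,0,0],
  [255,-3,-1,1.5,0,0,0],
  [255,0,0,0,0,0,0],
  [255,0,0,0,0,0,0],
  [255,0,0,0,0,0,0],
])

```text
time_s: 17.6
ee_pos: [0.3877, -0.2215, 0.1878]
eef_rot: [2.733, -0.0, 1.538]
force: [0.1, -0.4, -0.1]
grip_width: 0.0007
grip_force: 0.0
```

Run:
```python
from station import ctrl
import cv2,numpy as np
o=ctrl.get_obs();print(o["time_s"],o["ee_pos"],o["force"])
old=cv2.imread("pics/crop2.png")
t,s=[ctrl.camera(n)["img"][:,:,::-1] for n in("top","side")]
a=[cv2.resize(i,(400,400),interpolation=cv2.INTER_CUBIC) for i in(t[130:260,200:330],s[140:300,190:350])]
n=np.hstack(a); cv2.imwrite("pics/crop3.png",n)
d=np.abs(n.astype(int)-old).max(2); print("diff top lamp/meter",d[180:345,30:180].mean(),d[30:170,260:380].mean(),"side lamp",d[0:150,415:545].mean())
```

```text
17.6 [ 0.38768259 -0.22154931  0.18776546] [ 0.11267405 -0.43436998 -0.07461038]
diff top lamp/meter 1.3352323232323233 1.308452380952381 side lamp 4.260461538461539
```

View pics/crop3.png

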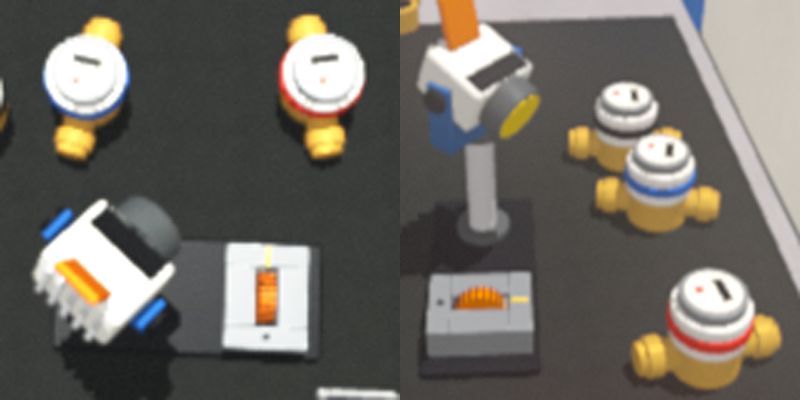

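The lamp and meters have not moved, and the wheel's white mark has rolled out of sight past the slot edge. The robot is clear, so I'm handing in.

```bash
python3 -c "
from station import ctrl
print(ctrl.hand_in())"
```

```text
the job is handed in; nothing more can be done
None
```

I handed the job in at about 18 s: I measured the beam to pass within about 6 mm of the red meter's dial centre, rolled the dimmer to its hard stop and left the robot clear of everything, but the hand-in returned no verdict.

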